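# Tip the ball knobs into the case

## Robot

A 6-joint arm with a two-finger parallel gripper is mounted at the origin on the work surface. World frame = base frame: x ahead of the robot, y to its left, z up, the work surface at z = 0. Lengths are in m, angles in rad, forces in N, time in s.
With the tool pointing down it reaches from about 0.275 to 0.75 m from the base axis. Payload 10.2 kg.
Tool frame: the origin (TCP) lies midway between the tips of the shut fingers; the grasp point (between the pads) lies 19 mm behind it (env.hold_point_z is the distance from the TCP to the grasp point, in m); z points along the fingers, y is the line along which they close (so a half turn about z gives the same grasp; the last joint's range is limited). The gripper opens to 85 mm and grips with 20 to 120 N. Pads are 22 mm wide; open, the fingers measure 114 mm over their backs; the gripper's body (76 mm by 85 mm) begins 54 mm behind the grasp point. The pads swing forward as they close: fully open they stand 13 mm farther back than shut.
Start: joints at [0.971, 0.313, 1.498, -0, 1.331, -0.223], TCP at [0.193, 0.488, 0.231] pointing down, gripper open.
Joint ranges: [-2.94, 2.94], [-0.97, 2.17], [0.19, 2.56], [-1.23, 4.37], [0.02, 3.11], [-2.88, 2.88]. Speed limits (rad/s): [2.39, 2.39, 3.01, 3.14, 3.14, 3.14].

## Interface

Orientations are given as a unit quaternion [x, y, z, w].
In Python, from bench import env, kinematics, monitor, eyes, job gives the robot as it stands. The module is installed in compiled form; this text tells all that it offers. Calls block until the motion is done:
- env.reach(position, orientation): joint-space move of the TCP to a pose.
- env.movel(position, velocity=0.15, frame=None, guard=None): straight line of the TCP; frame=None keeps the orientation; velocity is the mean speed in m/s. With guard (N) it stops when the force on the tool has changed by that much, and returns True; else False.
- env.set_joints(angles): joint-space move.
- env.release() and env.close_gripper(effort=None): open the fingers fully, or close them until they stop; effort is the grip in N (None keeps the last).
- env.hold(seconds).
- kinematics.ik(position, orientation): joint angles nearest the present ones, or None.
- monitor.sense(): the state.
- eyes.grab_frame(name): name is "scene" or "side" or "wrist"; returns a dict with "frame" (480x640x3 uint8, red, green, blue), "mtx" (3x3 intrinsics, pixels), "k1" (the pictures are not rectified: a ray, as slopes to the right and down, at radius r is drawn at 1 + k1 r^2 times it, then the intrinsics apply), "view" (4x4, takes a point from world to camera coordinates). Camera axes: x right, y down, z forward; pixel columns grow to the right and rows downward; lengths in m; the calibration is good to about 2 mm. A picture is of the moment at which its call begins. There is no depth.
A pose or a line that the arm cannot do raises env.MotionError and nothing moves.
- job.hand_in(): hands the job in; it is judged then, once.
The state is a dict: "clock": time; "joints": joint angles; "qvel": joint speeds; "joint_efforts": joint torques, N m; "position": TCP position; "ee_rot": TCP orientation; "contact_force": force on the tool from outside, world axes, zero at the start; "ft_torque": the same for the moment, N m; "finger_gap": opening from 0.0 (shut) to 1.0 (fully open); "gripper_force": force on a finger pad.
Only numpy, scipy, OpenCV 4.12 (cv2) and the standard library are available. Lean on these libraries where they do the work, as an engineer would, in place of code of your own. Each camera call takes 0.05 s, during which the arm holds its last target. There are 200 camera calls.

## Task

Pick up the narrow picking bin that holds two wooden ball knobs, carry it over the open case and tip it, low front first, to about 50 degrees (between 45 and 60), holding that angle until both balls have rolled out into the case. Bring the bin back level and stand it upright in the middle of its rubber mat, then swing the case's lid shut and press down on it firmly (about 10 N) until it is fully home. Leave everything else on the bench where it stands.

Things in the scene. Friction and masses are not known exactly. Their poses are not given: they have to be found in the camera images.
- bin: narrow grey picking bin holding two wooden balls, 150 long (own x) x 62 wide (own y) x 45 high, 0.1 to 0.2 kg; origin at the centre of its underside, z up. Walls and floor 4 thick; the flat side walls are 45 high from x = -20 to the back (x = 75) and 32 high nearer the front; grip it across the 62 width (40 N is safe). Starts on the mat, front (-x) roughly towards the robot
- bin_lip (a point): middle of the bin's low pouring front: at x = -75, z = 4 (floor level) in the bin's frame. A lip there rises only 4 mm above the floor, so the balls roll over it at about 35 degrees of tilt
- ball0: beech ball knob, 44 across, 35 g, starts in the bin and may roll about in it; origin at its centre
- ball1: second beech ball knob, the same; origin at its centre
- mat: thin black rubber mat fixed on the bench, 170 (own x) x 100 (own y) x 4 thick, under the bin at the start; origin at the centre of its underside, its top is 4 mm higher
- case: grey organiser case fixed on the bench, an open-topped box 160 deep (own x) x 220 wide (own y) x 70 high, walls and floor 6 mm; origin at the centre of its underside, z up, the -x side faces roughly towards the robot. The lid is hinged along the far (+x) rim
- lid (a joint): the case's lid angle in rad: 0 fully shut, grows as it opens; about 1.57 stands upright; stop at 1.9. Stiff friction hinge, it stays where it is left; closing needs only 1 to 3 N at the free edge. Lid plate 168 long from the hinge x 220 wide x 12 thick
- lid_hinge (a point): point on the hinge axis, in the middle of the far rim of the case, at the lid's underside; its y axis is the hinge axis
- lid_edge (a point): middle of the lid's free edge on its outer face (the top face when shut), 168 from the hinge; its z axis is the lid's outward normal, up when shut
- wide_bin: wide short open bin, 110 x 100 x 60 high, grey, empty; leave alone. Origin under its centre, z up
- glue: white glue bottle, 56 across, 160 tall, standing; origin under its centre
- can: steel can, 66 across, 110 tall, standing; origin under its centre
- offcut: square wooden offcut, 44 x 44 x 120 tall, standing on end; origin under its centre
- jar: glass screw jar, 52 across, 90 tall, standing; origin under its centre
- tape: roll of white tape lying flat, 100 across, 45 high; origin under its centre
- sander: cork sanding block with a black grip, 110 (own x) x 60 x 50 high; origin under its centre
- mallet: wooden mallet lying flat along its own x, 270 long: head 70 x 120 x 55 high at the +x end, round handle towards -x; origin on the table near the middle
Not all that is in view belongs to the job. Leave any red look-alike of the bin alone.

How it is judged:
By the outcome, as a careful person would: the job done as asked, in the order asked, and still so for the second after the job is handed in, with the robot touching nothing.
It also fails if it takes over 72 s, if anything falls off the work surface, if the arm or the gripper's body presses on something with over 40 N, if the wrist force passes 120 N, or if a joint passes its speed limit or range.

## Working session

There is one attempt and no reset: what is moved stays moved. The work goes in short steps, each a Python script; the robot and the scene stay as the last script left them, time stands still between calls to the robot, and variables do not carry over. Pictures are saved under pics/ and viewed, at most 10 in all, crops included, and the job is handed in when it is done.

```bash
mkdir -p pics; ls; python3 - <<'E'
from bench import env, kinematics, monitor, eyes, job
import cv2, numpy as np, pickle
D={}
for n in ["scene","side","wrist"]:
    f=eyes.grab_frame(n); D[n]=f
    cv2.imwrite(f"pics/{n}0.png",cv2.cvtColor(f["frame"],cv2.COLOR_RGB2BGR))
    print(n,f["mtx"].round(1).tolist(),f["k1"],np.linalg.inv(f["view"]).round(3).tolist())
pickle.dump(D,open("d0.pkl","wb"))
s=monitor.sense();print({k:np.round(v,3).tolist() for k,v in s.items()}); print(env.hold_point_z)
E
```

```text
pics
scene [[494.3, 0.0, 315.5], [0.0, 494.3, 231.7], [0.0, 0.0, 1.0]] 0.007573281698335592 [[-0.875, 0.425, -0.231, 0.731], [0.484, 0.765, -0.425, 0.608], [-0.004, -0.483, -0.875, 1.133], [0.0, 0.0, 0.0, 1.0]]
side [[501.9, 0.0, 325.1], [0.0, 501.9, 235.5], [0.0, 0.0, 1.0]] -0.05414599779343432 [[0.726, -0.361, 0.585, -0.214], [-0.688, -0.392, 0.611, -0.628], [0.008, -0.846, -0.533, 0.69], [0.0, 0.0, 0.0, 1.0]]
wrist [[425.0, 0.0, 320.7], [0.0, 425.0, 236.7], [0.0, 0.0, 1.0]] -0.024889259151996183 [[0.367, 0.89, 0.271, 0.125], [0.93, -0.351, -0.107, 0.515], [0.0, 0.291, -0.957, 0.374], [0.0, 0.0, 0.0, 1.0]]
{'clock': 0.15, 'joints': [0.971, 0.313, 1.498, 0.0, 1.331, -0.223], 'qvel': [0.001, -0.0, -0.003, -0.0, -0.0, 0.001], 'joint_efforts': [0.002, -41.237, -25.979, -0.0, 0.003, -0.0], 'position': [0.193, 0.488, 0.231], 'ee_rot': [0.187, 0.982, -0.0, -0.0], 'contact_force': [-0.007, -0.476, -0.242], 'ft_torque': [0.003, -0.015, -0.031], 'gripper_force': 0.0, 'finger_gap': 0.999}
0.0187
```

View pics/scene0.png

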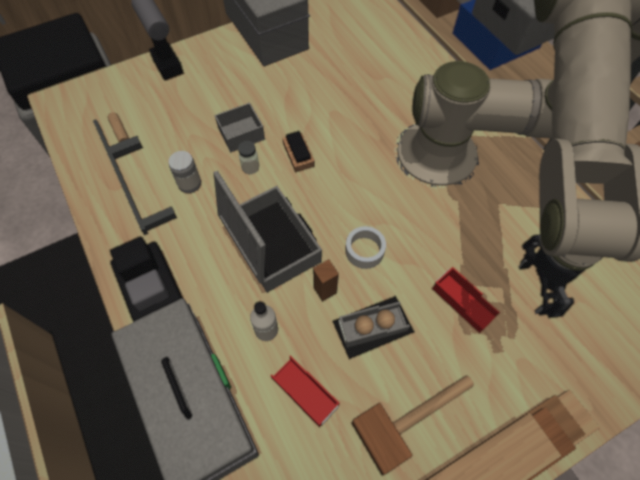

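View pics/side0.png

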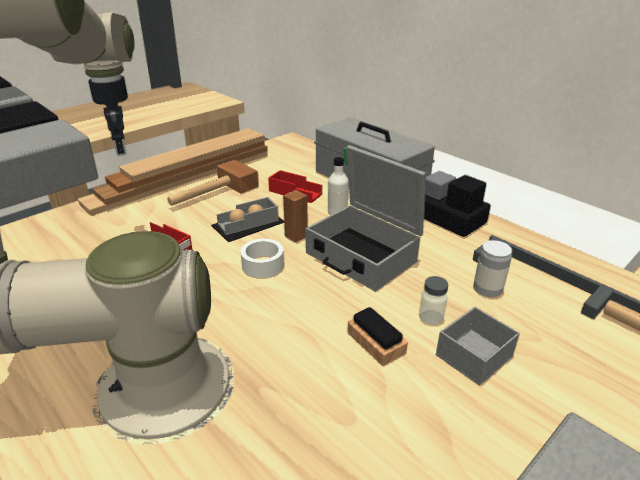

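The scene view shows the bin with its two balls at about (373,325) on the black mat. The case is at (268,237) with its lid roughly upright. The offcut (325,280), tape (366,247) and glue (263,320) stand nearby. Next I'll enlarge the bin and case to read their corners.

```bash
cat > h.py <<'E'
import numpy as np, cv2, pickle
def dist(f): return np.array([f["k1"],0,0,0,0.])
def ray(f,uv):
    mtx=f["mtx"]; p=(np.array(uv,float).reshape(-1,2)-[mtx[0,2],mtx[1,2]])/[mtx[0,0],mtx[1,1]]
    q=p.copy()
    for _ in range(8): q=p/(1+f["k1"]*(q**2).sum(1,keepdims=True))
    T=np.linalg.inv(f["view"]); d=np.c_[q,np.ones(len(q))]@T[:3,:3].T
    return T[:3,3],d/np.linalg.norm(d,axis=1,keepdims=True)
def onz(f,uv,z):
    o,d=ray(f,uv); return o+d*((z-o[2])/d[:,2])[:,None]
def proj(f,P):
    P=np.array(P,float).reshape(-1,3); V=f["view"]
    return cv2.projectPoints(P@V[:3,:3].T+V[:3,3],np.zeros(3),np.zeros(3),f["mtx"],dist(f))[0][:,0]
def tri(f1,a,f2,b):
    A=np.zeros((3,3));B=np.zeros(3)
    for f,u in((f1,a),(f2,b)):
        o,d=ray(f,u);M=np.eye(3)-np.outer(d[0],d[0]);A+=M;B+=M@o
    return np.linalg.solve(A,B)
E
python3 - <<'E'
import pickle,cv2,numpy as np
D=pickle.load(open("d0.pkl","rb"))
S=cv2.cvtColor(D["scene"]["frame"],cv2.COLOR_RGB2BGR);T=cv2.cvtColor(D["side"]["frame"],cv2.COLOR_RGB2BGR)
def crop(I,x,y,w=100,h=75,k=4):
    c=cv2.resize(I[y:y+h,x:x+w],None,fx=k,fy=k,interpolation=cv2.INTER_CUBIC); c=cv2.convertScaleAbs(c,alpha=1.4,beta=20)
    for i in range(0,w,20): cv2.putText(c,str(x+i),(i*k,10),0,.35,(255,255,0));cv2.line(c,(i*k,0),(i*k,h*k),(255,255,0),1) if 0 else cv2.line(c,(i*k,12),(i*k,18),(255,255,0),1)
    for i in range(0,h,15): cv2.putText(c,str(y+i),(0,i*k+4),0,.35,(0,255,255))
    return c
m=np.vstack([np.hstack([crop(S,323,287),crop(T,202,180)]),np.hstack([crop(S,205,165,133,130,3)[:300+90,:400][:300],crop(T,300,140,130,150,3)[:300,:400] if 0 else cv2.resize(crop(T,300,140,133,150,2),(400,300))[:300]])]) if 0 else np.vstack([np.hstack([crop(S,323,287),crop(T,202,180)])])
cv2.imwrite("pics/bin.png",m)
c=np.hstack([crop(S,205,165,130,130,3),crop(T,300,140,130,150,3)[:390]])
cv2.imwrite("pics/case.png",c)
E
```

```text
(no output)
```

View pics/bin.png

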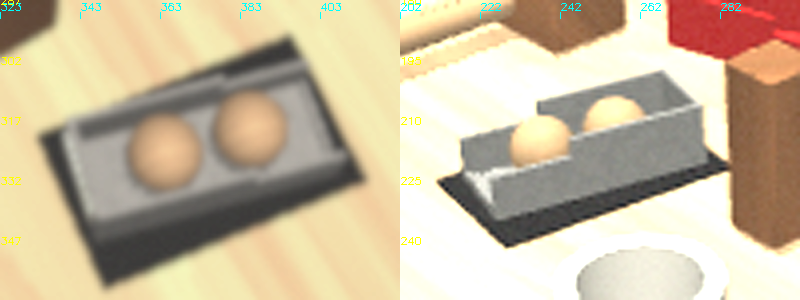

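View pics/case.png

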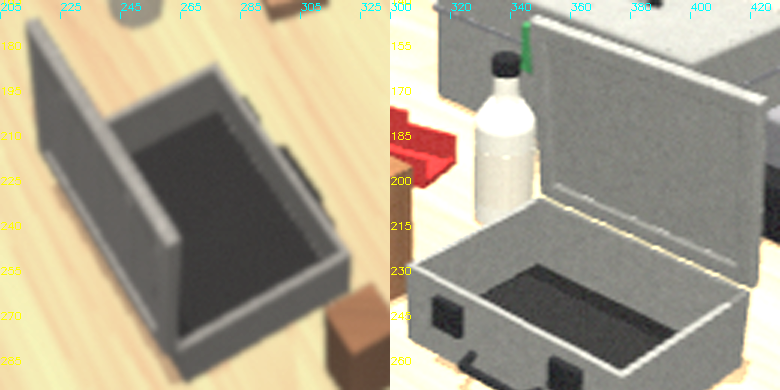

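The crops give me the corners. The mat's are at scene (333,321), (395.5,296), (414,332), (349,359). The bin's low front faces image right, towards the robot, and both balls sit in it. The case's rim corners are at scene (277,187), (321,249), (265,280). I'll triangulate these now.

```bash
python3 - <<'E'
import pickle
from h import *
D=pickle.load(open("d0.pkl","rb"));S,T=D["scene"],D["side"]
np.set_printoptions(precision=4,suppress=True)
m=onz(S,[(333,320.75),(395.5,296.25),(414,332),(349.25,359)],.004);print("mat S",m[:,:2].tolist(),m.mean(0)); 
d=m[0]-m[1]+m[3]-m[2];print("yaw",np.arctan2(d[1],d[0]),[np.linalg.norm(m[i]-m[(i+1)%4]) for i in range(4)])
print("mat T",onz(T,[(211.5,225.5),(228.75,241.5),(284.5,221.25)],.004))
print("bin backtop S",onz(S,[(339.25,317.5),(346.75,341.5)],.049),"T",onz(T,[(267,198),(277.5,207)],.049))
print("bin front S z.036",onz(S,[(399,302.5),(409,326)],.036),"T low",onz(T,[(216.5,214.5),(224,224.5)],.036))
c=onz(S,[(276.7,186.7),(321,249),(265,280)],.07);print("case S",c[:,:2])
t=onz(T,[(306.7,228.3),(377.3,265),(419.3,237.3),(350,206)],.07);print("case T",t[:,:2],t.mean(0),[np.linalg.norm(t[i]-t[(i+1)%4]) for i in range(4)])
print("lid tri L",tri(S,(264.3,244.3),T,(348.3,146.7)),"R",tri(S,(215,171.7),T,(425,173.3)))
print("front corners tri",tri(S,(321,249),T,(306.7,228.3)),tri(S,(276.7,186.7),T,(377.3,265)))
print("ball S", onz(S,[(364,325),(385,319)],.03))
print("offcut T base", onz(T,[(295,240)],0),"scene top",onz(S,[(326,268)],.12), "tape", onz(S,[(366,240)],.045),"glue",onz(S,[(261,308)],.16))
E
```

```text
mat S [[0.5133211379688991, 0.29177415423885383], [0.34962733711724703, 0.31182258480269953], [0.3610609994092381, 0.4074695250290199], [0.526125117536453, 0.388307101330616]] [0.4375 0.3498 0.004 ]
yaw -0.1187089186584504 [np.float64(0.16491694881161753), np.float64(0.09632790773220708), np.float64(0.1661726860079968), np.float64(0.09737839476489277)]
mat T [[0.3526 0.3996 0.004 ]
 [0.3419 0.3034 0.004 ]
 [0.5088 0.2855 0.004 ]]
bin backtop S [[0.5057 0.3046 0.049 ]
 [0.5191 0.3609 0.049 ]] T [[0.5056 0.3539 0.049 ]
 [0.4948 0.2951 0.049 ]]
bin front S z.036 [[0.3619 0.3373 0.036 ]
 [0.3735 0.3959 0.036 ]] T low [[0.3664 0.3906 0.036 ]
 [0.3522 0.3344 0.036 ]]
case S [[ 0.4736 -0.0726]
 [ 0.4617  0.1406]
 [ 0.6154  0.1479]]
case T [[ 0.457   0.1366]
 [ 0.4676 -0.077 ]
 [ 0.622  -0.0701]
 [ 0.6114  0.1434]] [0.5395 0.0332 0.07  ] [np.float64(0.2138961585688761), np.float64(0.15461069576248918), np.float64(0.21372969633180747), np.float64(0.15459472016746087)]
lid tri L [0.5999 0.1464 0.234 ] R [ 0.6151 -0.0692  0.2348]
front corners tri [0.4605 0.1398 0.0672] [ 0.4722 -0.0742  0.0665]
ball S [[0.4609 0.3425 0.03  ]
 [0.4107 0.3539 0.03  ]]
offcut T base [[0.4729 0.2004 0.    ]] scene top [[0.4879 0.2098 0.12  ]] tape [[0.3452 0.1621 0.045 ]] glue [[0.6601 0.2393 0.16  ]]
```

```bash
cat >> h.py <<'E'
from scipy.spatial.transform import Rotation as Ro
def toolR(yaw,tilt=0,flip=False):
    B=(Ro.from_euler('z',yaw)*Ro.from_euler('y',-tilt)).as_matrix()
    s=-1 if flip else 1
    return B, Ro.from_matrix(np.c_[-s*B[:,0],s*B[:,1],-B[:,2]]).as_quat()
def binpose(o,yaw,tilt=0,flip=False,gz=.030,gx=0.,hp=.0187):
    """TCP pose for a bin with origin o, gripped at (gx,0,gz)"""
    B,q=toolR(yaw,tilt,flip); return np.array(o)+B@[gx,0,gz-hp],q
def lippose(lip,yaw,tilt,flip=False,**k):
    B,_=toolR(yaw,tilt); return binpose(np.array(lip)-B@[-.075,0,.004],yaw,tilt,flip,**k)
E
python3 - <<'E'
from bench import env, kinematics, monitor, eyes
from h import *
np.set_printoptions(precision=2,suppress=True,linewidth=150)
p,q=binpose([.435,.3465,.19],-.235); env.reach(p.tolist(),q.tolist())
f=eyes.grab_frame("wrist"); pickle.dump(f,open("w1.pkl","wb"))
cv2.imwrite("pics/w1.png",cv2.cvtColor(f["frame"],cv2.COLOR_RGB2BGR))
s=monitor.sense();print(s["clock"],s["joints"])
for flip in(0,1):
  for yaw in np.radians([0,-30,-60,-80,-100,-120,30,60,80,100]):
    r=[]
    for t in (0,30,52):
        p,q=lippose([.535,.04,.085],yaw,np.radians(t),flip); j=kinematics.ik(p.tolist(),q.tolist()); r.append(None if j is None else np.array(j))
    if all(x is not None for x in r): print(flip,np.degrees(yaw).round(),*r)
E
```

```text
1.2917 [ 0.46  0.4   1.45  0.    1.29 -0.87]
0 0.0 [-0.13  0.63  1.39 -0.    1.12 -1.7 ] [-0.16  0.36  1.83  0.19  0.44 -1.89] [-0.21  0.27  2.13  2.31  0.22  2.26]
0 -60.0 [-0.25  0.56  1.52 -0.    1.07 -0.77] [-0.04  0.44  1.71 -0.63  0.8  -0.16] [ 0.14  0.47  1.81 -1.21  0.89  0.44]
0 -80.0 [-0.28  0.51  1.6  -0.    1.03 -0.45] [-0.02  0.48  1.64 -0.62  1.01  0.14] [ 0.16  0.56  1.64 -1.02  1.19  0.52]
0 -100.0 [-0.29  0.46  1.68 -0.    1.   -0.11] [-0.02  0.52  1.57 -0.56  1.2   0.4 ] [ 0.14  0.66  1.47 -0.85  1.45  0.62]
0 -120.0 [-0.29  0.42  1.75 -0.    0.98  0.24] [-0.03  0.56  1.51 -0.47  1.37  0.66] [ 0.1   0.74  1.31 -0.7   1.69  0.76]
0 30.0 [-0.06  0.62  1.41 -0.    1.11 -2.16] [-0.23  0.37  1.81  0.6   0.65 -2.75] [-0.4   0.31  2.07  1.44  0.69  2.63]
1 0.0 [-0.13  0.63  1.39 -0.    1.12  1.44] [-0.16  0.36  1.83  0.19  0.44  1.25] [-0.21  0.27  2.13  2.31  0.22 -0.88]
1 30.0 [-0.06  0.62  1.41 -0.    1.11  0.98] [-0.23  0.37  1.81  0.6   0.65  0.39] [-0.4   0.31  2.07  1.44  0.69 -0.51]
1 60.0 [-0.02  0.57  1.49 -0.    1.08  0.5 ] [-0.27  0.42  1.74  0.64  0.95 -0.12] [-0.47  0.43  1.88  1.07  1.11 -0.6 ]
1 80.0 [-0.    0.53  1.56 -0.    1.05  0.17] [-0.27  0.46  1.67  0.58  1.14 -0.38] [-0.45  0.52  1.71  0.89  1.36 -0.69]
1 100.0 [-0.    0.48  1.64 -0.    1.02 -0.18] [-0.26  0.5   1.6   0.49  1.31 -0.63] [-0.41  0.62  1.54  0.72  1.59 -0.8 ]
```

View pics/w1.png

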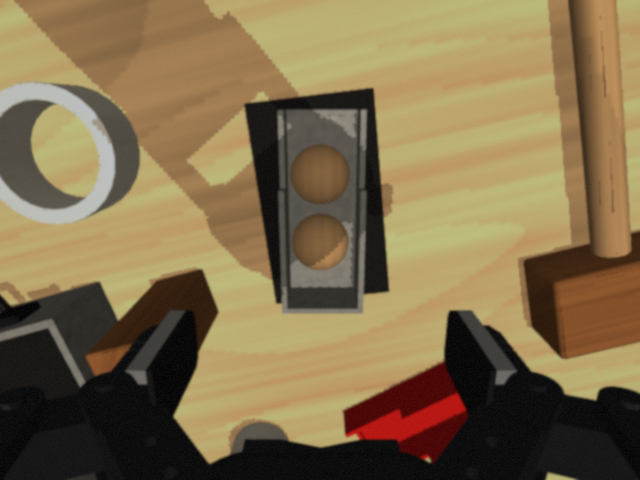

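The wrist view shows the mat corners at (246,104), (373,89), (388,291), (277,303). The bin's back rim corners are at (282,313) and (363,312), its low front corners at (278,109) and (367,109), and both balls are inside.

```bash
python3 - <<'E'
from h import *
f=pickle.load(open("w1.pkl","rb"));np.set_printoptions(precision=4,suppress=True)
m=onz(f,[(246,104),(373,89),(388,291),(277,303)],.004);a=m[2]+m[3]-m[0]-m[1];print("mat",m.mean(0),np.arctan2(a[1],a[0]),[np.linalg.norm(m[i]-m[(i+1)%4]) for i in range(4)])
b=onz(f,[(282,313),(363,312)],.049);c=onz(f,[(278,109),(367,109)],.036);a=b.mean(0)-c.mean(0)
print("bin",(b.mean(0)+c.mean(0))/2,np.arctan2(a[1],a[0]),np.linalg.norm(a[:2]),np.linalg.norm(b[0]-b[1]),np.linalg.norm(c[0]-c[1]))
E
```

```text
mat [0.4366 0.3473 0.004 ] -0.12074368386290599 [np.float64(0.09764257361425628), np.float64(0.16796211355265556), np.float64(0.0978716655994325), np.float64(0.16846800415338178)]
bin [0.4372 0.3477 0.0425] -0.23272807816234556 0.15006148464440505 0.06234530436523712 0.06202367683186946
```

```bash
python3 - <<'E'
from bench import env, kinematics, monitor, eyes
from h import *
L=lambda x:[np.asarray(v).tolist() for v in x]
p,q=L(binpose([.437,.3475,.004],-.233))
env.movel(p[:2]+[.12],.2,frame=q); env.movel(p,.1)
env.close_gripper(40); s=monitor.sense();print("gap",s["finger_gap"],s["gripper_force"],s["clock"])
p,q=L(binpose([.437,.3475,.03],-.233,-.1)); env.movel(p,.06,frame=q)
p,q=L(binpose([.437,.3475,.22],-.233,-.1)); env.movel(p,.2)
p,q=L(lippose([.53,.025,.21],-1.52,-.1)); env.reach(p,q)
s=monitor.sense();print(s["clock"],s["finger_gap"],np.round(s["position"],3),np.round(p,3))
f=eyes.grab_frame("scene");cv2.imwrite("pics/s2.png",cv2.cvtColor(f["frame"],cv2.COLOR_RGB2BGR))
E
```

```text
gap 0.7185498101946056 44.557676911354065 3.3917
6.5917 0.7178976620480215 [ 0.534 -0.049  0.21 ] [ 0.534 -0.05   0.21 ]
```

View pics/s2.png

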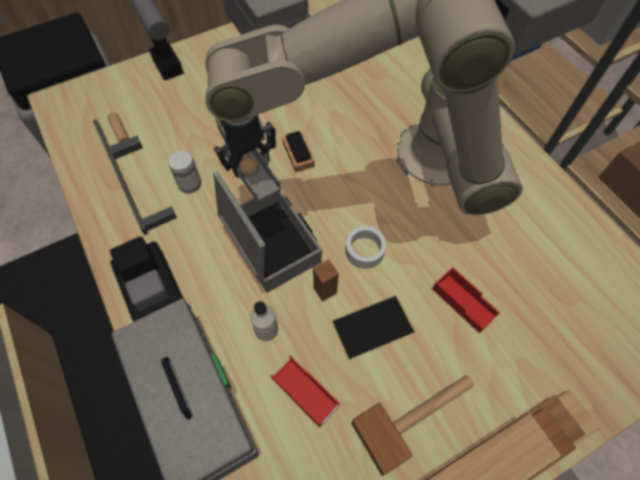

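The bin is held at about (255,175) with the balls at its back, and its front points over the case. I'll lower it and tip it slowly.

```bash
python3 - <<'E'
from bench import env, kinematics, monitor, eyes
from h import *
L=lambda x:[np.asarray(v).tolist() for v in x]
lip=[.53,.025,.088]
p,q=L(lippose(lip,-1.52,-.1)); env.movel(p,.12)
for t in [3,8,16,24,32,40,47,51]:
    p,q=L(lippose(lip,-1.52,np.radians(t))); env.movel(p,.04,frame=q)
env.hold(1.5)
s=monitor.sense();B=Ro.from_quat(s["ee_rot"]).as_matrix();print(s["clock"],"tilt",np.degrees(np.arccos(-B[2,2])),s["finger_gap"],s["contact_force"])
for i,n in enumerate(("scene","side")):
    f=eyes.grab_frame(n);c=cv2.cvtColor(f["frame"],cv2.COLOR_RGB2BGR)
    x,y=((180,90),(280,110))[i]; c=cv2.resize(c[y:y+200,x:x+180],None,fx=2.2,fy=2.2)
    M=c if i==0 else np.hstack([M,c])
cv2.imwrite("pics/p3.png",M)
E
```

```text
12.3917 tilt 51.00067423084246 0.7182672450358192 [ 0.80086412  0.91004574 -1.4829768 ]
```

View pics/p3.png

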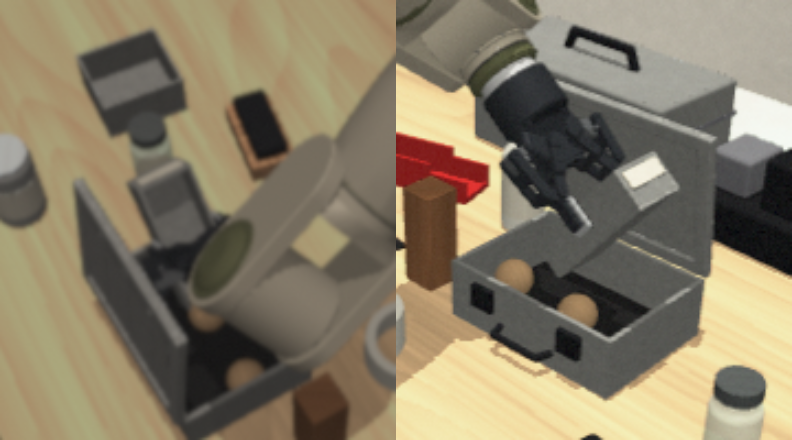

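Both balls lie in the case, at (512,275) and (577,310) in the right crop. The bin is at 51° and empty. Now I'll return it to the mat.

```bash
python3 - <<'E'
from bench import env, kinematics, monitor, eyes
from h import *
L=lambda x:[np.asarray(v).tolist() for v in x]
p,q=L(lippose([.53,.025,.17],-1.52,np.radians(51))); env.movel(p,.15)
p,q=L(lippose([.53,.025,.21],-1.52,0)); env.movel(p,.08,frame=q)
M=[.436,.347]
p,q=L(binpose(M+[.2],-.12)); env.reach(p,q)
p,q=L(binpose(M+[.02],-.12)); env.movel(p,.15)
env.hold(.3)
p,q=L(binpose(M+[.001],-.12)); g=env.movel(p,.02,guard=4)
s=monitor.sense();print(g,"bin z",s["position"][2]-.0113,s["contact_force"],s["clock"])
env.release(); p[2]=.18; env.movel(p,.12)
f=eyes.grab_frame("wrist");pickle.dump(f,open("w4.pkl","wb"));cv2.imwrite("pics/w4.png",cv2.cvtColor(f["frame"],cv2.COLOR_RGB2BGR))
f=eyes.grab_frame("side");pickle.dump(f,open("t4.pkl","wb"))
print(monitor.sense()["clock"])
H=np.array([.619,.038,.07]); ax=np.array([np.cos(.05),np.sin(.05),0])
_,q=toolR(.05)
for y in (0,1.57,3.14159):
  for ph in (1.6,.8,0):
    C=H+.15*(-np.cos(ph)*ax+np.sin(ph)*np.array([0,0,1]))+.012*(np.sin(ph)*ax+np.cos(ph)*np.array([0,0,1]))+.012*ax
    j=kinematics.ik(C.tolist(),toolR(.05+y)[1].tolist());print(y,ph,C.round(3),None if j is None else np.round(j,2))
E
```

```text
True bin z 0.00462846802980523 [-1.93952224 -1.3007281   4.93890459] 18.1333
20.125
0 1.6 [0.647 0.039 0.22 ] [-0.12  0.6   1.09 -0.    1.45 -1.74]
0 0.8 [0.535 0.034 0.186] [-0.16  0.38  1.53 -0.    1.23 -1.78]
0 0 [0.481 0.031 0.082] [-0.18  0.4   1.81 -0.    0.93 -1.8 ]
1.57 1.6 [0.647 0.039 0.22 ] None
1.57 0.8 [0.535 0.034 0.186] None
1.57 0 [0.481 0.031 0.082] None
3.14159 1.6 [0.647 0.039 0.22 ] [-0.12  0.6   1.09 -0.    1.45  1.4 ]
3.14159 0.8 [0.535 0.034 0.186] [-0.16  0.38  1.53 -0.    1.23  1.37]
3.14159 0 [0.481 0.031 0.082] [-0.18  0.4   1.81 -0.    0.93  1.34]
```

View pics/w4.png

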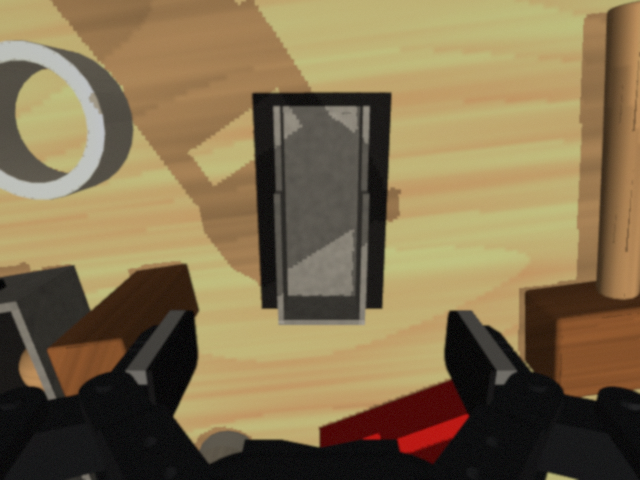

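The bin stands level and centred on the mat: the mat spans columns 253–391 and the bin 273–369. Next I'll sweep the lid shut from behind with closed fingers and press it.

```bash
python3 - <<'E'
from bench import env, kinematics, monitor, eyes
from h import *
H=np.array([.619,.038,.07]); ax=np.array([np.cos(.05),np.sin(.05),0]);Z=np.array([0,0,1])
q=toolR(.05)[1].tolist()
def C(ph,r=.15): return (H+r*(-np.cos(ph)*ax+np.sin(ph)*Z)+.012*(np.sin(ph)*ax+np.cos(ph)*Z)+.012*ax).tolist()
env.close_gripper(20)
p=monitor.sense()["position"]; env.movel([p[0],p[1],.32],.25)
a=C(1.9); env.reach([a[0],a[1],.33],q); print("descend",env.movel(a,.12,guard=5),monitor.sense()["clock"])
f0=np.array(monitor.sense()["contact_force"])
for ph in np.arange(1.8,.09,-.1):
    env.movel(C(ph),.1); s=monitor.sense(); print(round(ph,2),np.round(s["contact_force"]-f0,1),end=" ")
s=monitor.sense();print("\n",s["clock"],s["position"])
a=np.array(C(.1)); a[2]=.065
print(env.movel(a.tolist(),.02,guard=9)); env.hold(.4); s=monitor.sense();print(s["clock"],s["position"],s["contact_force"]-f0)
f=eyes.grab_frame("side");cv2.imwrite("pics/t5.png",cv2.cvtColor(f["frame"],cv2.COLOR_RGB2BGR))
E
```

```text
descend False 24.2417
1.8 [ 0.6  0.2 -0.4] 1.7 [ 0.1 -0.9 -0.8] 1.6 [-0.1 -0.7 -1.4] 1.5 [-0.9  0.  -0.9] 1.4 [-0.6 -1.7 -0.3] 1.3 [-0.7 -1.4 -0.5] 1.2 [-0.1 -0.8 -0.5] 1.1 [ 0.  -0.  -0.4] 1.0 [-0.4  0.1 -0.3] 0.9 [ 0.4 -1.3 -0.2] 0.8 [ 0.4 -0.9 -0.6] 0.7 [-0.6 -0.5 -0.6] 0.6 [-0.2 -0.3  0.4] 0.5 [ 0.5 -1.5 -0.3] 0.4 [-0.3 -0.1 -1.2] 0.3 [ 0.3 -1.3 -0.9] 0.2 [ 0.4 -1.4  0. ] 0.1 [ 0.4 -1.8 -1.2] 
 29.6417 [0.48315329 0.0311979  0.09708289]
True
30.9 [0.48308527 0.03118394 0.08245601] [-2.3253261  -0.26148591  7.37056868]
```

View pics/t5.png

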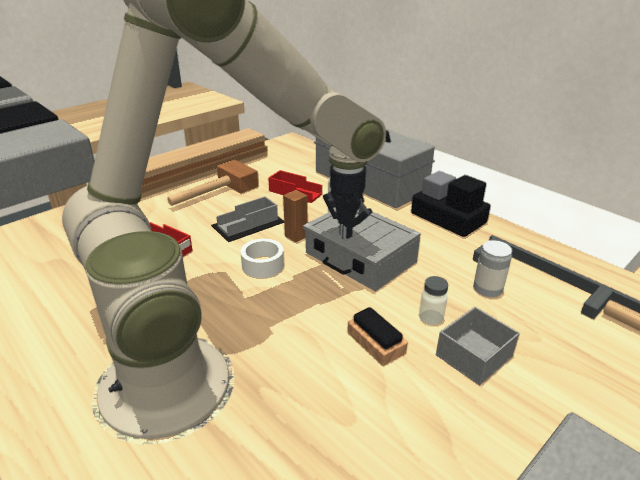

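The lid is down with the fingertips on it at about (348,235). I'll raise the press force past 10 N, hold, and back off.

```bash
python3 - <<'E'
from bench import env, monitor, eyes
from h import *
p=np.array(monitor.sense()["position"]); z=p[2]
for i in range(12):
    z-=.0004; env.movel([p[0],p[1],z],.01); env.hold(.2)
    F=np.mean([ (monitor.sense()["contact_force"][2],env.hold(.03))[0] for _ in range(6)])
    print(round(z,4),round(monitor.sense()["position"][2],4),round(F,1))
    if F>11.5: break
env.hold(1)
print(monitor.sense()["contact_force"])
env.movel([p[0],p[1],.25],.15); env.hold(.5)
s=monitor.sense();print(s["clock"],s["contact_force"])
f=eyes.grab_frame("side");c=cv2.cvtColor(f["frame"],cv2.COLOR_RGB2BGR)[160:310,190:440]
cv2.imwrite("pics/t6.png",cv2.resize(c,None,fx=3,fy=3))
E
```

```text
0.0821 0.0824 9.0
0.0817 0.0824 13.1
[-4.99459213  0.97817373 13.23841086]
35.025 [-0.10813988 -0.06720064 -0.24135893]
```

View pics/t6.png

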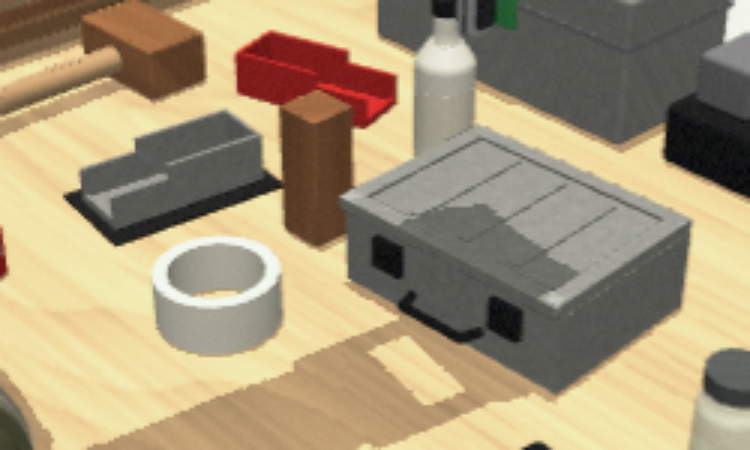

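The lid is flush at about (520,215), the bin stands upright on its mat at (170,170), and the neighbouring objects look undisturbed. Handing in.

```bash
python3 -c "
from bench import job; print(job.hand_in())"
```

```text
the job is handed in; nothing more can be done
None
```

I handed the job in at about 35 s: both balls are in the case (poured at 51°), the bin stands level in the middle of its mat, and the lid is shut after a 13 N press; the hand-in returned no verdict.

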